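# Prop open the cover of a bench unit

## Robot

A 6-joint arm with a two-finger parallel gripper is mounted at the origin on the work surface. World frame = base frame: x ahead of the robot, y to its left, z up, the work surface at z = 0. Lengths are in m, angles in rad, forces in N, time in s.
With the tool pointing down it reaches from about 0.375 to 0.9 m from the base axis. Payload 3.1 kg.
Tool frame: the origin (TCP) lies between the finger pads; the fingertips stand 19 mm ahead of it and the grasp point (between the pads) is the TCP; z points along the fingers, y is the direction in which the jaws open and shut (so a half turn about z gives the same grasp; the last joint's range is limited). The gripper opens to 85 mm and grips with 20 to 120 N. Pads are 22 mm wide; open, the fingers measure 114 mm over their backs; the gripper's body (76 mm by 85 mm) begins 54 mm behind the grasp point. The pads swing forward as they close: fully open they stand 13 mm farther back than shut.
Start: joints at [1.109, 0.527, 1.433, -0, 1.181, -0.178], TCP at [0.175, 0.6, 0.25] pointing down, gripper open.
Joint ranges: [-3.08, 3.08], [-0.75, 2.2], [0.22, 2.44], [-1.43, 4.57], [0, 2.65], [-2.85, 2.85]. Speed limits (rad/s): [2.79, 2.79, 3.14, 3.14, 3.14, 3.14].

## Interface

Orientations are given as a unit quaternion [x, y, z, w].
In Python, from station import manip, optics, job gives the robot as it stands.
- The arm moves only by the shell command python3 -m inch 'ROWS' [OPENING] [FORCE]. ROWS is JSON, one flat list of numbers, 4 for each row, row after row: the shift along the world's x, y, z in cm, then the turn about the world's z in rad. A call has 1 to 20 rows; each row shifts and turns the commanded pose from where the row before left it; what a row does not reach is not made up. A row lasts 1/8 s, in which the tool goes at most 62.5 mm and 10.7 degrees, less where a joint would pass 70% of its speed; a pose out of reach is approached as far as the arm can. A call with a gripper value outside its range is refused whole. OPENING is the opening in per cent of the stroke, from 0 (shut) to 100 (fully open), set as the call begins (- or left out, the last holds). The fingers move at their own pace and stop on an object; FORCE is the grip in N (left out, the last holds). Time passes only in rows, so rows that do not move let the fingers close. It gives the time, the measured TCP pose, the force and the opening at its end, in the units of the state.
- manip.sense(): the state, without advancing time (a new reading comes with each control period).
- optics.snapshot(name): name is "side" or "top" or "wrist"; returns (picture, depth): 420x560x3 uint8, red, green, blue; 420x560 float32, m along the optical axis (not along the pixel's ray), 0 where there is no reading.
- optics.camera_model(name): a dict with "mtx" (3x3 intrinsics, pixels), "dist_coeffs" ([k1, k2, p1, p2, k3] as OpenCV has them; the pictures are not rectified), "camera_from_world" (4x4, takes a point from world to camera coordinates); the wrist camera has in their place "tool_from_camera" (4x4, takes a point from camera to tool coordinates, whose origin is the TCP and whose axes are the flange's). Camera axes: x right, y up, looking along -z (the intrinsics and any distortion apply to the point x, -y, -z); pixel columns grow to the right and rows downward; lengths in m; the calibration is good to about 2 mm. A picture is of the moment at which its call begins: read the wrist's pose just before it. camera_model takes no time and is no camera call.
- job.sign_off(): hands the job in, once; it reports no verdict.
The state is a dict: "t": time; "q": joint angles; "qd": joint speeds; "tau": joint torques, N m; "tcp_pos": TCP position; "tool_rot": TCP orientation; "force": force on the tool from outside, world axes, zero at the start; "ft_torque": the same for the moment, N m; "finger_gap": opening from 0.0 (shut) to 1.0 (fully open).
Only numpy, scipy, OpenCV 4.12 (cv2) and the standard library are available. Lean on these libraries where they do the work, as an engineer would, in place of code of your own. Each camera call takes 0.05 s, during which the arm holds its last target.

## Task

Open the hinged cover of the bench unit until it stands up by itself, swing the prop rod up out of its clip until it leans a little past upright towards the hinge, then bring the cover down over the rod so that the rod's tip goes into the slot under the cover's side ear, and press until the tip is hard against the handle end of the slot. Never let the cover fall, let go of it propped open, and leave the spray bottle, the bin and the tip cleaner standing undisturbed.

Things in the scene. Friction and masses are not known exactly. Their poses are not given: they have to be found in the camera images.
- unit: Grey electronics housing, fixed. Origin: middle of its foot at table height. In its own axes, mm: plinth x -95 to 145, y -160 to 160, top at z 40; on it an open box, x -80 to 80, y -55 to 155, top at z 83, closed by the cover, whose hinge line runs along x at y 150, z 85. On the plinth's ledge beside the box (+x side) lies the prop rod, along y at x 115.
- cover (a joint): Angle of the aluminium cover (4 mm sheet, 168 x 195 mm, about 0.45 kg): 0 closed, grows as its handle side (the unit's -y side when closed) is lifted, 1.75 at the back stop. It stays up by itself only when stood upright or leaning back (1.6 or more); lower than that it falls shut. Correctly propped it rests at 1.05.
- cover_handle (a point): Middle of the cover's handle: a round black bar 10 mm thick and 90 mm long, parallel to the hinge, 40 mm beyond the cover's free edge. It is 240 mm from the hinge line along the sheet and 4 mm above the sheet's underside, in whose plane the hinge line lies.
- slot_end (a point): Where the centre of the rod's tip is when seated: at the handle end of the slot under the steel ear on the cover's +x side, 140.6 mm from the hinge line along the sheet and 5 mm under it, at x 115 mm of the unit. The slot is a channel open to the underside, 40 mm long from hinge side to handle side, 20 mm wide; its end walls are 12 mm (handle end) and 8 mm deep.
- prop (a joint): Angle of the steel prop rod: 0 lying in its clip and pointing to the unit's -y, pi/2 straight up, 2.4 at most. The pivot is stiff (0.65 N m), so the rod stays where it is put. Set to 2.0 to 2.08, its tip enters the slot as the cover comes down; pressing the handle down with about 5 N then slides the tip along the slot to 1.95, where the end wall stops it firmly.
- prop_tip (a point): Centre of the round end of the prop rod, a straight round steel bar 10 mm thick; this point is 150 mm from the pivot.
- prop_pivot (a point): Pivot of the prop rod, at x = 115, y = 20, z = 65 mm of the unit, its axis parallel to the cover's hinge. The rod in its clip is 25 mm above the ledge and 35 mm from the box wall; the clip holds it 60 mm from the pivot.
- spray_mid (a point): Bystander: a white spray bottle with an orange trigger head, 185 mm tall and 50 mm across, top-heavy. The point is on its axis, 90 mm up.
- bin_mid (a point): Bystander: a grey open bin 150 x 110 x 70 mm. The point is at its middle, 35 mm up.
- cleaner_mid (a point): Bystander: a round brass tip cleaner, 80 mm across and 78 mm tall. The point is at its middle, 39 mm up.
- prop_grip (a point): Grip point on the prop rod's cross-handle: a round black bar 10 mm thick that sticks out 55 mm from the rod towards the unit's +x, parallel to the hinge, 105 mm from the pivot. This point is 35 mm out from the rod.

How it is judged:
On the way, in this order (a step that is already met when the one before it is completed fails the run):
1. the cover stands up by itself (value of joint cover above 1.45 rad and contact force between the fingers and unit below 0.1 N), for 0.2 s.
2. the prop rod is swung up while the cover stands (value of joint prop above 1.6 rad and value of joint cover above 1.2 rad), for 0.2 s.
At the end, for the whole second after the job is handed in: The cover is released and at rest on the prop rod, open 0.98 to 1.12 rad, with the centre of the rod's tip within 5 mm of the handle-side end of the slot (distance between prop_tip and slot_end below 0.005 m and value of joint cover between 0.98 and 1.12 rad and velocity of joint cover between -0.05 and 0.05 rad/s and velocity of joint prop between -0.05 and 0.05 rad/s); the robot touches nothing.
It fails at once if the cover falls (closes faster than 2 rad/s) (velocity of joint cover below -2 rad/s).
It fails at once if the spray bottle is knocked (distance of spray_mid from where it was at the start of the episode above 0.03 m or angle between spray_mid's own z axis and vertical above 0.35 rad).
It fails at once if the bin is pushed away (distance of bin_mid from where it was at the start of the episode above 0.03 m).
It fails at once if the tip cleaner is pushed away (distance of cleaner_mid from where it was at the start of the episode above 0.03 m).
It also fails if it takes over 61 s, if anything falls off the work surface, if the arm or the gripper's body presses on something with over 40 N, if the wrist force passes 120 N, or if a joint passes its speed limit or range.

## Working session

There is one attempt and no reset: what is moved stays moved. The work goes in short steps, Python scripts to look and compute and a shell command to move; the robot and the scene stay as the last step left them, time stands still between calls to the robot, and variables do not carry over. Pictures are saved under pics/ and viewed, and the job is handed in when it is done.

```bash
ls; mkdir -p pics; python3 - <<'E'
from station import manip, optics, job
import cv2,numpy as np
s=manip.sense();print({k:np.round(v,3) for k,v in s.items()})
for n in ['top','side','wrist']:
    im,d=optics.snapshot(n);cv2.imwrite(f'pics/{n}0.png',im[:,:,::-1]);np.save(f'pics/{n}0.npy',d)
    m=optics.camera_model(n);print(n,{k:np.round(v,4).tolist() for k,v in m.items()})
E
```

```text
pics
{'t': np.float64(0.0), 'q': array([ 1.108,  0.528,  1.434,  0.   ,  1.181, -0.178]), 'qd': array([ 0.   , -0.002,  0.002,  0.001,  0.   , -0.   ]), 'tau': array([-2.0000e-03, -4.4235e+01, -1.7802e+01, -0.0000e+00,  8.0000e-03,
       -0.0000e+00]), 'tcp_pos': array([0.175, 0.599, 0.249]), 'tool_rot': array([ 0.141,  0.99 , -0.001, -0.   ]), 'force': array([-0.244,  0.141, -0.114]), 'ft_torque': array([0.006, 0.032, 0.001]), 'finger_gap': np.float64(1.002)}
top {'mtx': [[483.2074, 0.0, 277.5289], [0.0, 483.2074, 198.1786], [0.0, 0.0, 1.0]], 'dist_coeffs': [-0.1647, 0.0, 0.0, 0.0, 0.0], 'camera_from_world': [[0.0372, -0.9993, -0.0057, -0.01], [0.9772, 0.0352, 0.2095, -0.561], [-0.2092, -0.0133, 0.9778, -1.4267], [0.0, 0.0, 0.0, 1.0]]}
side {'mtx': [[432.6787, 0.0, 279.8106], [0.0, 432.6787, 216.5874], [0.0, 0.0, 1.0]], 'dist_coeffs': [-0.1318, 0.0, 0.0, 0.0, 0.0], 'camera_from_world': [[0.8338, -0.5519, 0.0146, -0.456], [0.3671, 0.574, 0.732, -0.2692], [-0.4124, -0.6049, 0.6812, -0.898], [0.0, 0.0, 0.0, 1.0]]}
wrist {'mtx': [[358.1572, 0.0, 274.5821], [0.0, 358.1572, 212.2815], [0.0, 0.0, 1.0]], 'dist_coeffs': [-0.0103, 0.0, 0.0, 0.0, 0.0], 'tool_from_camera': [[-0.0004, 0.9528, 0.3036, 0.0786], [1.0, 0.0002, 0.0007, 0.0006], [0.0006, 0.3036, -0.9528, -0.1245], [0.0, 0.0, 0.0, 1.0]]}
```

View pics/top0.png

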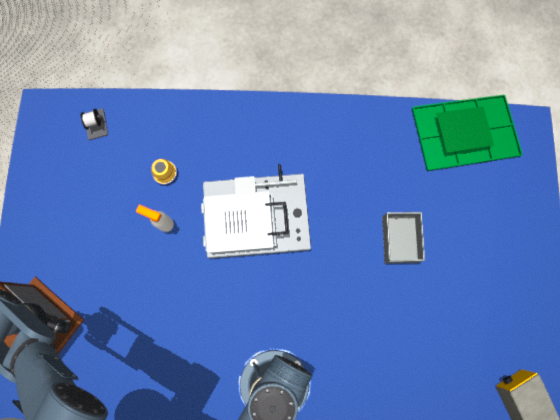

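View pics/side0.png

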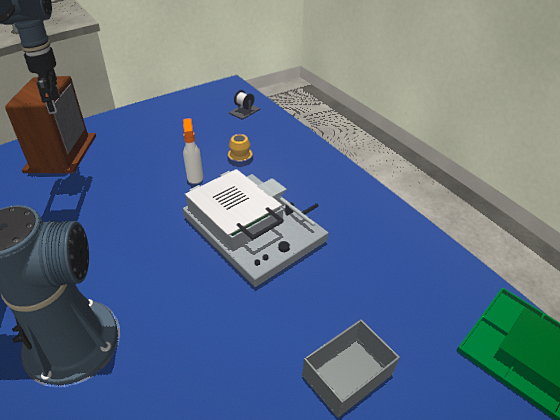

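```bash
cat > h.py <<'E'
import numpy as np,cv2
from station import optics
def ray(n,px):
    m=optics.camera_model(n);K=np.array(m['mtx']);D=np.array(m['dist_coeffs']);T=np.array(m['camera_from_world'])
    u=cv2.undistortPoints(np.array(px,float).reshape(-1,1,2),K,D).reshape(-1,2)
    d=np.c_[u[:,0],-u[:,1],-np.ones(len(u))]@T[:3,:3]
    return -T[:3,:3].T@T[:3,3],d
def onz(n,px,z):
    o,d=ray(n,px);z=np.broadcast_to(z,len(d));return o+d*((z-o[2])/d[:,2])[:,None]
def proj(n,P):
    m=optics.camera_model(n);T=np.array(m['camera_from_world']);P=np.atleast_2d(P)
    c=P@T[:3,:3].T+T[:3,3];c=c*[1,-1,-1]
    return cv2.projectPoints(c,np.zeros(3),np.zeros(3),np.array(m['mtx']),np.array(m['dist_coeffs']))[0].reshape(-1,2)
def uw(P,pose): # unit mm -> world m
    x,y,a=pose;P=np.atleast_2d(P)/1000.;c,s=np.cos(a),np.sin(a)
    return np.c_[x+c*P[:,0]-s*P[:,1],y+s*P[:,0]+c*P[:,1],P[:,2]]
E
python3 - <<'E'
import cv2
a=cv2.imread('pics/top0.png')[150:270,130:320];cv2.imwrite('pics/topc.png',cv2.resize(a,None,fx=4,fy=4,interpolation=cv2.INTER_CUBIC))
a=cv2.imread('pics/side0.png')[150:300,170:350];cv2.imwrite('pics/sidec.png',cv2.resize(a,None,fx=4,fy=4,interpolation=cv2.INTER_CUBIC))
E
```

```text
(no output)
```

View pics/topc.png

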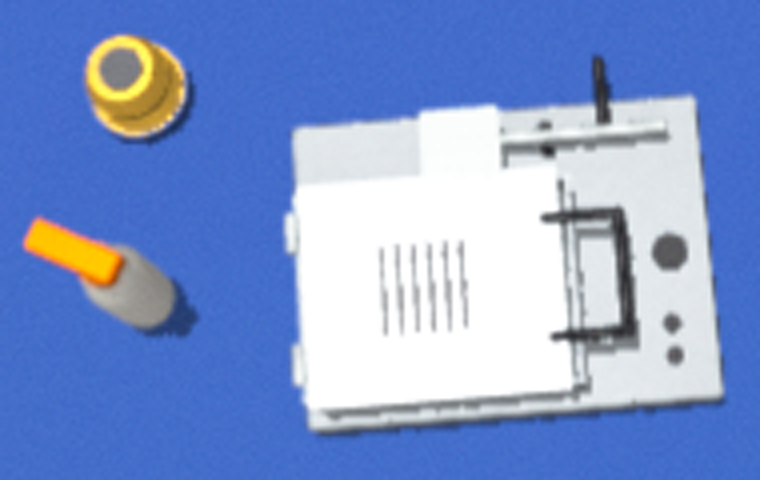

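View pics/sidec.png

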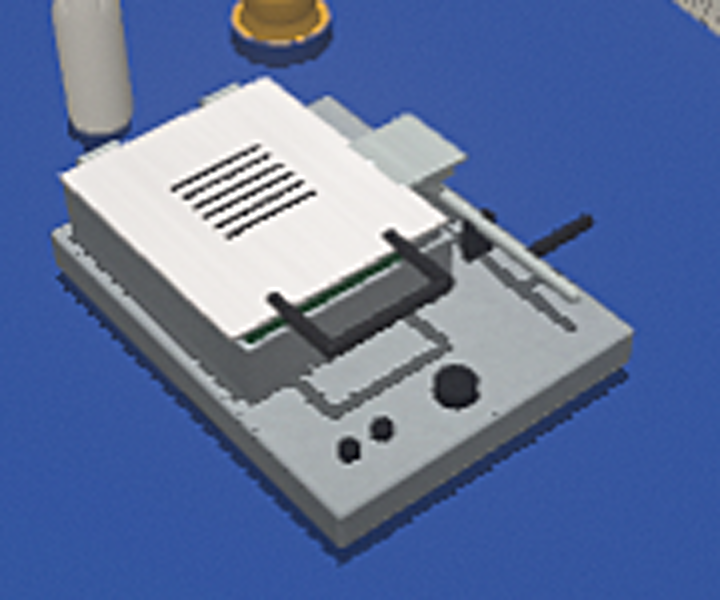

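```bash
cat > meas.py <<'E'
from h import *
from scipy.optimize import least_squares
cv=lambda p,ox,oy:(np.array(p,float)+.5)/4-.5+[ox,oy]
top=cv([[722,397],[694,97],[294,130],[624,210],[632,333],[665,131]],130,150)
tu=[[-95,-160,40],[145,-160,40],[145,160,40]]
side=cv([[338,515],[632,330],[55,230]],170,150)
su=[[-95,-160,40],[145,-160,40],[-95,160,40]]
f=lambda p:np.r_[(proj('top',uw(tu,p))-top[:3]).ravel(),(proj('side',uw(su,p))-side).ravel()]
for n,g in (('both',f),('top',lambda p:f(p)[:6]),('side',lambda p:f(p)[6:])):
    r=least_squares(g,[.5,0.05,0.05]);print(n,r.x.round(4),r.fun.round(2))
pose=least_squares(f,[.5,0.05,0.05]).x;np.save('pose.npy',pose)
E
python3 - <<'E'
from meas import *
N={'handle':[0,-90,89],'hl':[-45,-90,89],'hr':[45,-90,89],'tip':[115,-130,65],'grip':[150,-85,65],'gripend':[170,-85,65],'hinge':[0,150,85]}
for k,v in N.items(): print(k,uw(v,pose)[0].round(4),[((proj(n,uw(v,pose))[0]-o+.5)*4-.5).round(0).tolist() for n,o in (('top',[130,150]),('side',[170,150]))])
E
python3 - <<'E'
from h import *
# bystanders
print('spray',onz('top',[[167,228]],.03),'cleaner',onz('top',[[165,173]],.04),onz('side',[[192,182]],.0))
print('bin',onz('top',[[404,238]],.07))
E
```

```text
both [0.4876 0.0747 0.1142] [ 0.14 -0.31  0.26 -1.07 -0.81 -1.55 -0.62  1.14  0.87  0.28 -2.   -0.05]
top [0.4843 0.0739 0.1184] [ 0.5   0.52  0.29 -0.27 -0.81 -0.33]
side [0.4901 0.0759 0.1104] [-0.23  0.35  1.36 -0.16 -1.18 -0.8 ]
handle [ 0.4978 -0.0147  0.089 ] [[622.0, 270.0], [388.0, 318.0]]
hl [ 0.4531 -0.0198  0.089 ] [[627.0, 329.0], [328.0, 352.0]]
hr [ 0.5425 -0.0096  0.089 ] [[617.0, 211.0], [445.0, 285.0]]
tip [ 0.6166 -0.0413  0.065 ] [[661.0, 125.0], [571.0, 298.0]]
grip [0.6463 0.0074 0.065 ] [[600.0, 85.0], [563.0, 237.0]]
gripend [0.6661 0.0096 0.065 ] [[598.0, 61.0], [586.0, 224.0]]
hinge [0.4705 0.2238 0.085 ] [[303.0, 295.0], [167.0, 129.0]]
spray [[0.45944335 0.35306862 0.03      ]] cleaner [[0.6342447  0.37219253 0.04      ]] [[0.46290981 0.35566395 0.        ]]
bin [[ 0.44906628 -0.37764339  0.07      ]]
```

```bash
python3 -m inch '[2,-3.8,-0.3,0.025, 2,-3.8,-0.3,0.025, 2,-3.8,-0.3,0.025, 2,-3.8,-0.3,0.025, 2,-3.8,-0.3,0.025, 2,-3.8,-0.3,0.025, 2,-3.8,-0.3,0.025, 2,-3.8,-0.3,0.025, 2,-3.8,-0.3,0.025, 2,-3.8,-0.3,0.025, 2,-3.8,-0.3,0.025, 2,-3.8,-0.3,0.025, 2,-3.8,-0.3,0.025, 2,-3.8,-0.3,0.025, 2.1,-4.2,-0.3,0.025, 2.2,-4.2,-0.3,0.023, 0,0,0,0, 0,0,0,0]' 35 40
python3 - <<'E'
from h import *
from station import manip
s=manip.sense();print(s['q'].round(3),s['tcp_pos'],s['tool_rot'],s['force'])
im,d=optics.snapshot('wrist');cv2.imwrite('pics/w1.png',im[:,:,::-1]);np.save('pics/w1.npy',d)
E
```

```text
t: 2.4
tcp_pos: [0.4972, -0.0158, 0.2019]
tool_rot: [-0.057, 0.998, 0.0, -0.001]
force: [-0.9, -0.7, -0.7]
finger_gap: 0.355
[-0.257  0.429  1.798  0.     0.917 -1.941] [ 0.49716573 -0.01575487  0.20194379] [-5.66908878e-02  9.98391333e-01  4.16610995e-04 -8.45780729e-04] [-0.86576999 -0.66283531 -0.67060351]
```

View pics/w1.png

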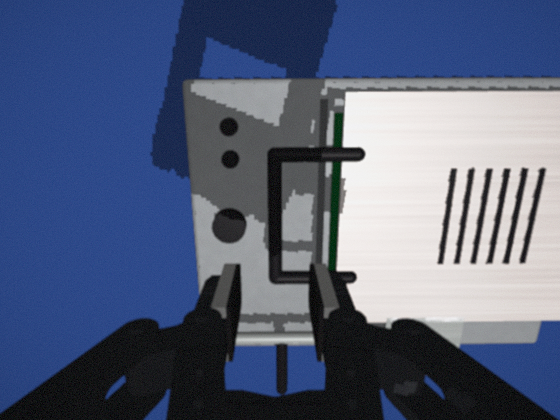

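```bash
cat >> h.py <<'E'
from scipy.spatial.transform import Rotation as R
def wz(px,pos,rot,z):
    m=optics.camera_model('wrist');X=np.array(m['tool_from_camera'])
    u=cv2.undistortPoints(np.array(px,float).reshape(-1,1,2),np.array(m['mtx']),np.array(m['dist_coeffs'])).reshape(-1,2)
    r=R.from_quat(rot).as_matrix()
    d=np.c_[u[:,0],-u[:,1],-np.ones(len(u))]@X[:3,:3].T@r.T
    o=r@X[:3,3]+pos
    return o+d*((np.asarray(z)-o[2])/d[:,2])[:,None]
E
python3 - <<'E'
from h import *
p=[.49717,-.01575,.20194];q=[-.05669,.99839,.0004,-.0008]
print(wz([[272,153],[276,276]],p,q,[.089,.089]))
print(wz([[281,390],[281,348]],p,q,[.065,.065]))
print(wz([[188,82],[201,340]],p,q,[.04,.04]))
print(wz([[277,215]],p,q,[.089]))
E
```

```text
[[ 0.45352331 -0.02155478  0.089     ]
 [ 0.54304001 -0.00861969  0.089     ]]
[[0.66990777 0.01062887 0.065     ]
 [0.62443019 0.00520899 0.065     ]]
[[ 0.41460266 -0.08992383  0.04      ]
 [ 0.64362239 -0.06842393  0.04      ]]
[[ 0.49596935 -0.01331988  0.089     ]]
```

```bash
python3 -m inch '[0,0,-3,0, 0,0.1,-3,0, 0,0,-3,0, 0,0,-1.5,0, 0,0,-0.6,0, 0,0,0,0, 0,0,0,0]' 35 40
python3 -m inch '[0,0,0,0, 0,0,0,0, 0,0,0,0, 0,0,0,0, 0,0,0,0]' 0 40
```

```text
t: 3.32
tcp_pos: [0.4986, -0.0151, 0.0922]
tool_rot: [-0.057, 0.998, -0.0, 0.001]
force: [-0.2, -0.2, 0.6]
finger_gap: 0.352
t: 3.95
tcp_pos: [0.4985, -0.0155, 0.092]
tool_rot: [-0.057, 0.998, -0.0, 0.001]
force: [-0.5, -2.1, 6.5]
finger_gap: 0.103
```

```bash
python3 - <<'E'
import numpy as np
a=np.linspace(0,1.68,25);y=-24*np.cos(a)+.4*np.sin(a);z=24*np.sin(a)+.4*np.cos(a)
X=np.c_[-.114*y,.9935*y,z];X=X.round(2);d=np.diff(X,axis=0).round(2)
for i in (slice(0,12),slice(12,24)): print(', '.join(f'{r[0]:g},{r[1]:g},{r[2]:g},0' for r in d[i]))
E
```

```text
-0.01,0.08,1.68,0, -0.03,0.2,1.67,0, -0.03,0.32,1.64,0, -0.05,0.43,1.63,0, -0.07,0.55,1.59,0, -0.07,0.65,1.54,0, -0.09,0.76,1.5,0, -0.1,0.86,1.44,0, -0.11,0.96,1.37,0, -0.12,1.05,1.31,0, -0.13,1.14,1.22,0, -0.14,1.22,1.15,0
-0.15,1.3,1.05,0, -0.15,1.37,0.96,0, -0.17,1.43,0.87,0, -0.17,1.49,0.76,0, -0.18,1.54,0.65,0, -0.18,1.58,0.54,0, -0.18,1.61,0.43,0, -0.19,1.64,0.32,0, -0.19,1.66,0.2,0, -0.19,1.66,0.08,0, -0.19,1.67,-0.03,0, -0.19,1.66,-0.16,0
```

```bash
python3 -m inch '[-0.01,0.08,1.68,0, -0.03,0.2,1.67,0, -0.03,0.32,1.64,0, -0.05,0.43,1.63,0, -0.07,0.55,1.59,0, -0.07,0.65,1.54,0, -0.09,0.76,1.5,0, -0.1,0.86,1.44,0, -0.11,0.96,1.37,0, -0.12,1.05,1.31,0, -0.13,1.14,1.22,0, -0.14,1.22,1.15,0,0,0,0,0]' 0 40
python3 - <<'E'
from h import *
im,d=optics.snapshot('side');cv2.imwrite('pics/s2.png',im[:,:,::-1])
E
```

```text
t: 5.58
tcp_pos: [0.4889, 0.0645, 0.2709]
tool_rot: [-0.058, 0.998, -0.004, 0.001]
force: [-2.9, -10.5, 8.9]
finger_gap: 0.094
```

View pics/s2.png

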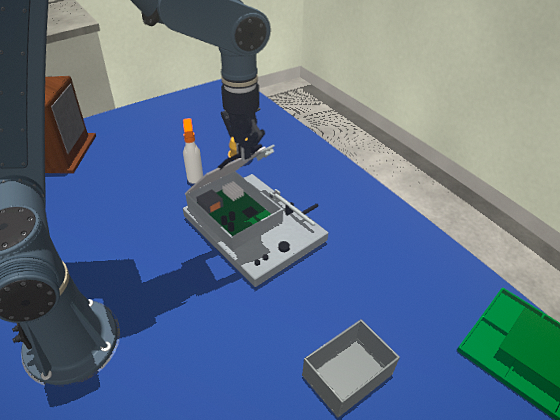

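```bash
python3 -m inch '[0,-0.12,0.15,0, -0.15,1.3,1.05,0, -0.15,1.37,0.96,0, -0.17,1.43,0.87,0, -0.17,1.49,0.76,0, -0.18,1.54,0.65,0, -0.18,1.58,0.54,0, -0.18,1.61,0.43,0, -0.19,1.64,0.32,0, -0.19,1.66,0.2,0, -0.19,1.66,0.08,0,0,0,0,0]' 0 40
```

```text
t: 7.12
tcp_pos: [0.47, 0.22, 0.3296]
tool_rot: [-0.058, 0.998, 0.0, -0.0]
force: [-3.1, -1.6, 8.0]
finger_gap: 0.098
```

```bash
python3 -m inch '[-0.13,1.2,0.05,0, -0.13,1.2,-0.03,0, -0.13,1.2,-0.1,0,0,0,0,0,0,0,0,0]' 0 40
python3 -m inch '[0,0,0,0,0,0,0,0,0,0,0,0]' 40 40
python3 - <<'E'
from h import *
im,d=optics.snapshot('side');cv2.imwrite('pics/s3.png',im[:,:,::-1])
E
```

```text
t: 7.75
tcp_pos: [0.466, 0.2548, 0.3274]
tool_rot: [-0.057, 0.998, -0.0, -0.001]
force: [-5.7, -1.0, 2.5]
finger_gap: 0.091
t: 8.12
tcp_pos: [0.4679, 0.2548, 0.3281]
tool_rot: [-0.057, 0.998, 0.0, 0.001]
force: [0.3, 0.7, -0.5]
finger_gap: 0.401
```

View pics/s3.png

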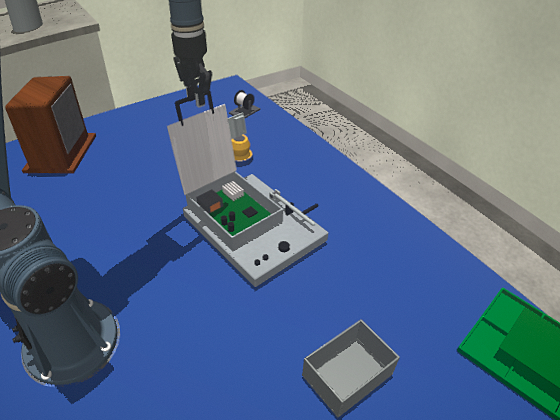

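```bash
python3 -m inch '[0,0,1.5,0, 0,0,3,0, 0,0,3,0, 2.3,-3.1,0,0, 2.3,-3.1,0,0, 2.3,-3.1,-2,0, 2.3,-3.1,-3.5,0, 2.3,-3.1,-3.5,0, 2.3,-3.1,-3.5,0, 2.3,-3.1,-3.5,0, 2.4,-3,-2.5,0, 0,0,0,0,0,0,0,0,0,0,0,0]' 30 40
python3 - <<'E'
from h import *
from station import manip
s=manip.sense();print(s['tcp_pos'],s['tool_rot'])
im,d=optics.snapshot('wrist');cv2.imwrite('pics/w4.png',im[:,:,::-1])
E
```

```text
t: 9.93
tcp_pos: [0.6521, 0.0088, 0.2196]
tool_rot: [-0.058, 0.998, -0.0, 0.001]
force: [-0.2, 0.1, 1.2]
finger_gap: 0.302
[0.65211565 0.00881229 0.21964465] [-5.76723523e-02  9.98335071e-01 -1.09854601e-04  9.86741665e-04]
```

View pics/w4.png

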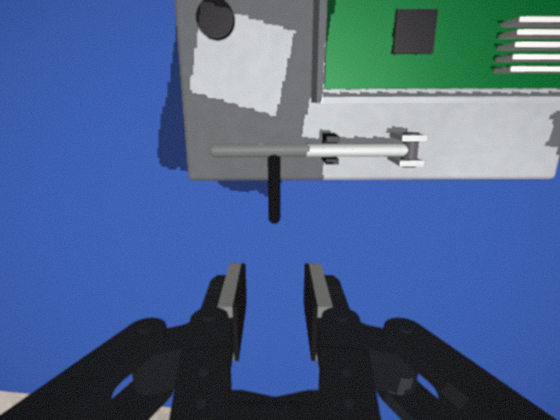

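```bash
python3 - <<'E'
from h import *
p=[.65212,.00881,.21964];q=[-.05767,.99834,-.0001,.001]
print(wz([[274,158],[274,221],[214,151],[410,150]],p,q,.065))
pose=np.load('pose.npy') if __import__('os').path.exists('pose.npy') else [.4876,.0747,.1142]
print(uw([[120,-85,65],[170,-85,65],[115,-130,65],[115,20,65]],pose))
E
```

```text
[[ 0.61870219  0.00518712  0.065     ]
 [ 0.67038155  0.01113213  0.065     ]
 [ 0.61863329 -0.04168482  0.065     ]
 [ 0.600338    0.1092777   0.065     ]]
[[ 0.61647028  0.00395037  0.065     ]
 [ 0.66614486  0.00964558  0.065     ]
 [ 0.6166285  -0.04132628  0.065     ]
 [ 0.59954288  0.10769749  0.065     ]]
```

```bash
python3 -m inch '[0.3,0.1,-4,0, 0.3,0,-4,0, 0,0,-4,0, 0,0,-2,0, 0,0,-0.8,0, 0,0,0,0]' 30 60
python3 -m inch '[0,0,0,0, 0,0,0,0, 0,0,0,0, 0,0,0,0]' 0 60
python3 - <<'E'
import numpy as np
a=np.linspace(0,2.05,25);y=-10.5*np.cos(a);z=10.5*np.sin(a)
X=np.c_[-.118*y,.993*y,z].round(2);d=np.diff(X,axis=0).round(2)
for i in (slice(0,12),slice(12,24)): print(', '.join(f'{r[0]:g},{r[1]:g},{r[2]:g},0' for r in d[i]))
E
```

```text
t: 10.72
tcp_pos: [0.6586, 0.0089, 0.0708]
tool_rot: [-0.057, 0.998, -0.0, 0.001]
force: [0.5, -0.4, 0.1]
finger_gap: 0.302
t: 11.22
tcp_pos: [0.6592, 0.0089, 0.0717]
tool_rot: [-0.057, 0.998, -0.0, 0.002]
force: [-0.4, 1.3, 6.2]
finger_gap: 0.093
-0.01,0.04,0.9,0, -0.01,0.12,0.89,0, -0.02,0.18,0.87,0, -0.03,0.27,0.86,0, -0.04,0.33,0.83,0, -0.05,0.4,0.8,0, -0.06,0.47,0.76,0, -0.06,0.53,0.72,0, -0.07,0.6,0.67,0, -0.08,0.64,0.62,0, -0.08,0.7,0.56,0, -0.09,0.74,0.49,0
-0.09,0.78,0.44,0, -0.1,0.81,0.36,0, -0.1,0.84,0.29,0, -0.1,0.87,0.22,0, -0.1,0.88,0.15,0, -0.11,0.88,0.06,0, -0.1,0.89,0,0, -0.11,0.89,-0.09,0, -0.1,0.88,-0.16,0, -0.11,0.85,-0.24,0, -0.1,0.84,-0.3,0, -0.09,0.81,-0.38,0
```

```bash
python3 -m inch '[-0.01,0.04,0.9,0, -0.01,0.12,0.89,0, -0.02,0.18,0.87,0, -0.03,0.27,0.86,0, -0.04,0.33,0.83,0, -0.05,0.4,0.8,0, -0.06,0.47,0.76,0, -0.06,0.53,0.72,0, -0.07,0.6,0.67,0, -0.08,0.64,0.62,0, -0.08,0.7,0.56,0, -0.09,0.74,0.49,0,0,0,0,0]' 0 60
python3 - <<'E'
from h import *
im,d=optics.snapshot('side');cv2.imwrite('pics/s5.png',cv2.resize(im[60:300,150:400,::-1],None,fx=3,fy=3-.5))
E
```

```text
t: 12.85
tcp_pos: [0.6537, 0.055, 0.1632]
tool_rot: [-0.058, 0.998, -0.004, 0.002]
force: [1.3, -9.6, 6.2]
finger_gap: 0.089
```

View pics/s5.png

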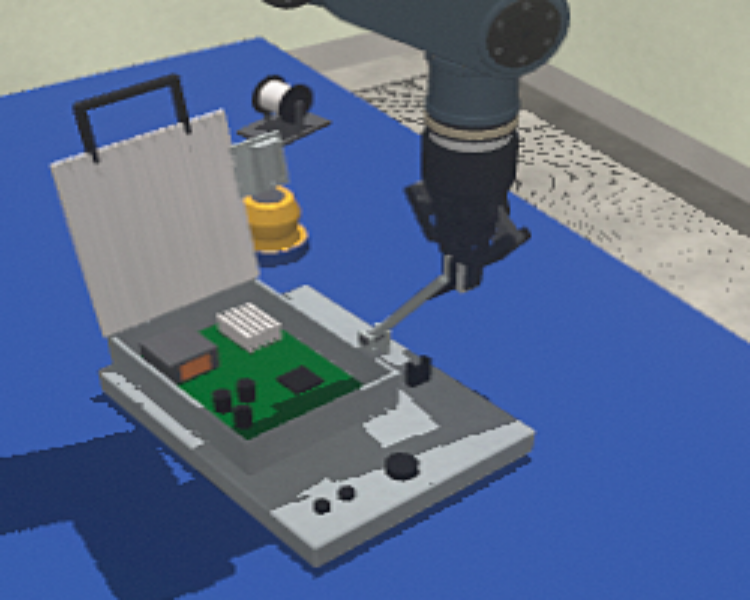

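```bash
python3 -m inch '[-0.09,0.75,0.6,0, -0.1,0.81,0.36,0, -0.1,0.84,0.29,0, -0.1,0.87,0.22,0, -0.1,0.88,0.15,0, -0.11,0.88,0.06,0, -0.1,0.89,0,0, -0.11,0.89,-0.09,0, -0.1,0.88,-0.16,0, -0.11,0.85,-0.24,0, -0.1,0.84,-0.3,0, 0,0,0,0,0,0,0,0]' 0 60
python3 - <<'E'
from h import *
im,d=optics.snapshot('side');cv2.imwrite('pics/s6.png',cv2.resize(im[60:260,200:400,::-1],None,fx=3,fy=3))
E
```

```text
t: 14.52
tcp_pos: [0.6423, 0.1526, 0.173]
tool_rot: [-0.058, 0.998, -0.001, 0.003]
force: [0.8, -0.8, 10.2]
finger_gap: 0.082
```

View pics/s6.png

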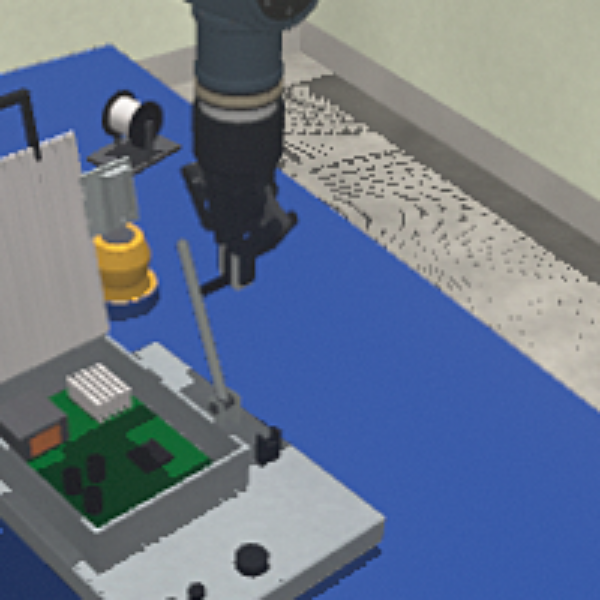

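```bash
cat > rod.py <<'E'
from h import *
pose=np.array([.4876,.0747,.1142])
def inplane(n,px,x=115):
    o,d=ray(n,px);nx=np.array([np.cos(pose[2]),np.sin(pose[2]),0]);c=pose[:2]@nx[:2]+x/1000
    P=o+d*((c-o@nx)/(d@nx))[:,None]
    ny=np.array([-nx[1],nx[0],0]);return np.c_[(P@ny-np.r_[pose[:2],0]@ny)*1000,P[:,2]*1000]
E
python3 - <<'E'
from rod import *
c=lambda p:(np.array(p,float)+.5)/3-.5+[200,60]
print(inplane('side',c([[182,242],[220,393]])))
for a in (1.9,1.96,2.0,2.04): print(a,(proj('side',uw([[115,20-155*np.cos(a),65+155*np.sin(a)],[115,20-30*np.cos(a),65+30*np.sin(a)]],pose))-[200,60])*3+1)
E
```

```text
[[ 77.97535005 207.11992371]
 [ 26.00502331  73.55665996]]
1.9 [[187.65603788 241.4030752 ]
 [217.45456974 373.70867272]]
1.96 [[181.37029997 240.30285574]
 [216.25287046 373.34406422]]
2.0 [[177.31393885 239.91988261]
 [215.46912634 373.16260613]]
2.04 [[173.37194108 239.81383903]
 [214.70076224 373.03065858]]
```

```bash
python3 -m inch '[-0.05,0.45,-0.15,0,-0.04,0.4,-0.15,0,0,0,0,0,0,0,0,0]' 0 60
python3 -m inch '[0,0,0,0,0,0,0,0,0,0,0,0]' 35 60
python3 - <<'E'
from h import *
im,d=optics.snapshot('side');cv2.imwrite('pics/s7.png',cv2.resize(im[120:220,200:320,::-1],None,fx=6,fy=6,interpolation=cv2.INTER_CUBIC))
E
```

```text
t: 15.08
tcp_pos: [0.6421, 0.1606, 0.17]
tool_rot: [-0.057, 0.998, -0.001, 0.003]
force: [1.4, -1.7, 9.9]
finger_gap: 0.083
t: 15.45
tcp_pos: [0.639, 0.1613, 0.1652]
tool_rot: [-0.057, 0.998, -0.0, -0.001]
force: [-0.1, -0.8, 0.7]
finger_gap: 0.353
```

View pics/s7.png

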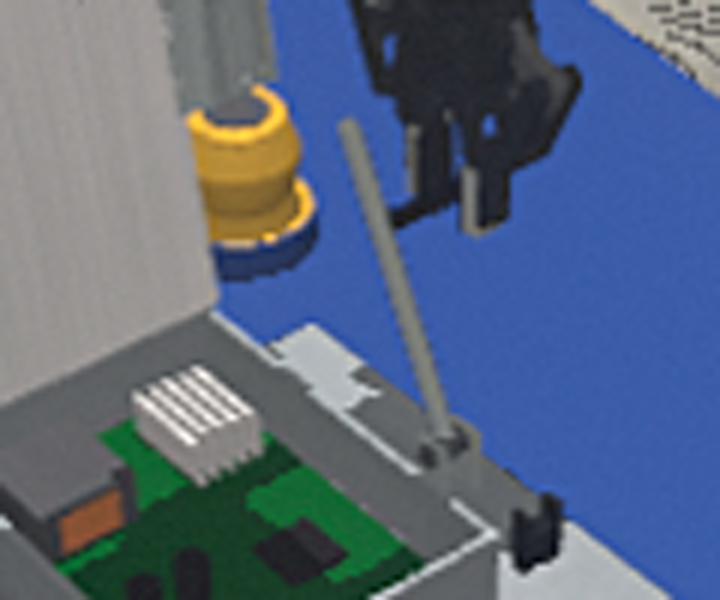

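```bash
python3 - <<'E'
from rod import *
c=lambda p:(np.array(p,float)+.5)/6-.5+[200,120]
for pr in (pose,pose+[.002,.0015,0]):
  pose[:]=pr
  q=inplane('side',c([[349,124],[439,428]]));print(q)
  d=q[0]-q[1];print(np.pi/2+np.arctan2(d[0],d[1]), np.pi/2+np.arctan2(q[0,0]-20,q[0,1]-65))
  d=q[0]-[20,65];print(np.hypot(*d))
  for a in (1.96,2.0,2.04,2.08): print(a,((proj('side',uw([[115,20-155*np.cos(a),65+155*np.sin(a)],[115,20-10*np.cos(a),65+10*np.sin(a)]],pose))-[200,120])*6+2.5).round(1).tolist())
E
```

```text
[[ 88.89740102 201.87870852]
 [ 27.05681022  72.01040678]]
2.015206387308649 2.0371174465465085
153.24044085703716
1.96 [[363.2, 121.1], [443.6, 427.7]]
2.0 [[355.1, 120.3], [443.1, 427.6]]
2.04 [[347.2, 120.1], [442.6, 427.5]]
2.08 [[339.6, 120.5], [442.1, 427.4]]
[[ 90.48333435 199.56785267]
 [ 28.40981997  69.21039989]]
2.015206387308648 2.0532828649121697
151.90920773109545
1.96 [[365.4, 118.1], [445.6, 424.4]]
2.0 [[357.3, 117.4], [445.0, 424.3]]
2.04 [[349.4, 117.2], [444.5, 424.2]]
2.08 [[341.8, 117.5], [444.0, 424.1]]
```

```bash
python3 -m inch '[0.5,0,0.3,0,0.5,0,2,0,0,0,4,0,0,0,5,0,0,0,5,0,0,0,5,0,-2,1,2.5,0,-2.3,1.2,1,0,-2.3,1.2,0,0,-2.3,1.2,0,0,-2.3,1.2,0,0,-2.3,1.2,0,0,-2.3,1.3,0,0,-2.3,1.3,0,0,0,0,0,0,0,0,0,0]' 35 40
python3 - <<'E'
from h import *
from station import manip
s=manip.sense();print(s['tcp_pos'],s['tool_rot'])
im,d=optics.snapshot('wrist');cv2.imwrite('pics/w8.png',im[:,:,::-1])
im,d=optics.snapshot('side');cv2.imwrite('pics/s8.png',im[:,:,::-1])
E
```

```text
t: 17.5
tcp_pos: [0.4691, 0.2574, 0.4137]
tool_rot: [-0.057, 0.998, -0.0, 0.0]
force: [-0.4, 0.4, -0.5]
finger_gap: 0.352
[0.46906984 0.25744775 0.41370136] [-5.72675952e-02  9.98358773e-01 -1.25610199e-04  4.09395172e-04]
```

View pics/w8.png

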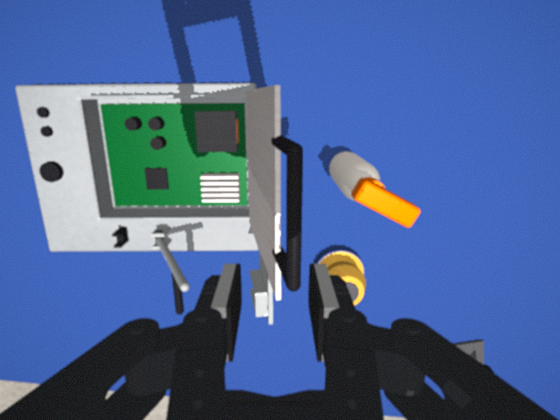

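View pics/s8.png

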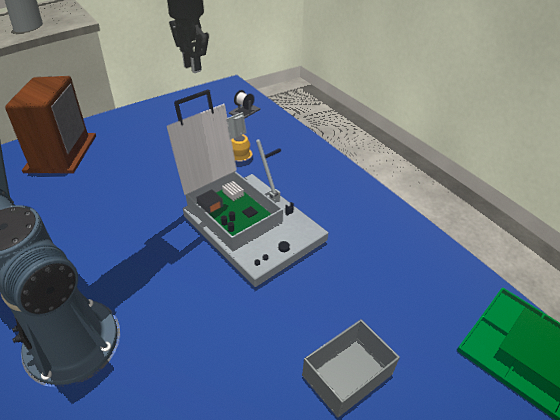

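```bash
python3 - <<'E'
from h import *
p=[.46907,.25745,.4137];q=[-.05727,.99836,-.0001,.0004]
print(wz([[293,150],[294,285],[293.5,217]],p,q,.322))
for a in (1.68,1.75): print(uw([0,150-240*np.cos(a)+4*np.sin(a),85+240*np.sin(a)+4*np.cos(a)],[.4876,.0747,.1142]))
E
```

```text
[[0.41937075 0.26363281 0.322     ]
 [0.50950527 0.27608931 0.322     ]
 [0.46137715 0.26943599 0.322     ]]
[[0.4670735  0.25365965 0.32313442]]
[[0.46518395 0.27013365 0.32044364]]
```

```bash
python3 -m inch '[-0.2,0.6,-2,0,-0.2,0.65,-2.5,0,0,0,-2.5,0,0,0,-1.7,0,0,0,-0.5,0,0,0,0,0]' 35 40
python3 -m inch '[0,0,0,0, 0,0,0,0, 0,0,0,0, 0,0,0,0]' 0 40
python3 - <<'E'
import numpy as np
a=np.linspace(1.75,1.12,13);y=-24*np.cos(a)+.4*np.sin(a);z=24*np.sin(a)+.4*np.cos(a)
X=np.c_[-.114*y,.9935*y,z].round(2);d=np.diff(X,axis=0).round(2)
print(', '.join(f'{r[0]:g},{r[1]:g},{r[2]:g},0' for r in d))
E
```

```text
t: 18.35
tcp_pos: [0.4655, 0.2696, 0.3216]
tool_rot: [-0.057, 0.998, -0.0, -0.0]
force: [0.4, -0.0, -0.1]
finger_gap: 0.354
t: 18.85
tcp_pos: [0.4657, 0.2694, 0.3225]
tool_rot: [-0.057, 0.998, -0.0, 0.001]
force: [0.7, -3.7, 3.8]
finger_gap: 0.099
0.14,-1.23,0.22,0, 0.14,-1.25,0.14,0, 0.15,-1.25,0.09,0, 0.14,-1.25,0.01,0, 0.14,-1.25,-0.05,0, 0.15,-1.24,-0.12,0, 0.14,-1.24,-0.18,0, 0.14,-1.23,-0.25,0, 0.14,-1.21,-0.31,0, 0.13,-1.2,-0.38,0, 0.14,-1.17,-0.43,0, 0.13,-1.15,-0.5,0
```

```bash
python3 -m inch '[0.14,-1.23,0.22,0, 0.14,-1.25,0.14,0, 0.15,-1.25,0.09,0, 0.14,-1.25,0.01,0, 0.14,-1.25,-0.05,0, 0.15,-1.24,-0.12,0, 0.14,-1.24,-0.18,0, 0.14,-1.23,-0.25,0, 0.14,-1.21,-0.31,0, 0.13,-1.2,-0.38,0, 0,0,0,0,0,0,0,0]' 0 40
python3 - <<'E'
from h import *
im,d=optics.snapshot('side');cv2.imwrite('pics/s9.png',cv2.resize(im[80:230,170:350,::-1],None,fx=4,fy=4,interpolation=cv2.INTER_CUBIC))
E
```

```text
t: 20.35
tcp_pos: [0.48, 0.145, 0.3132]
tool_rot: [-0.057, 0.998, -0.001, 0.001]
force: [5.5, -0.4, 0.3]
finger_gap: 0.1
```

View pics/s9.png

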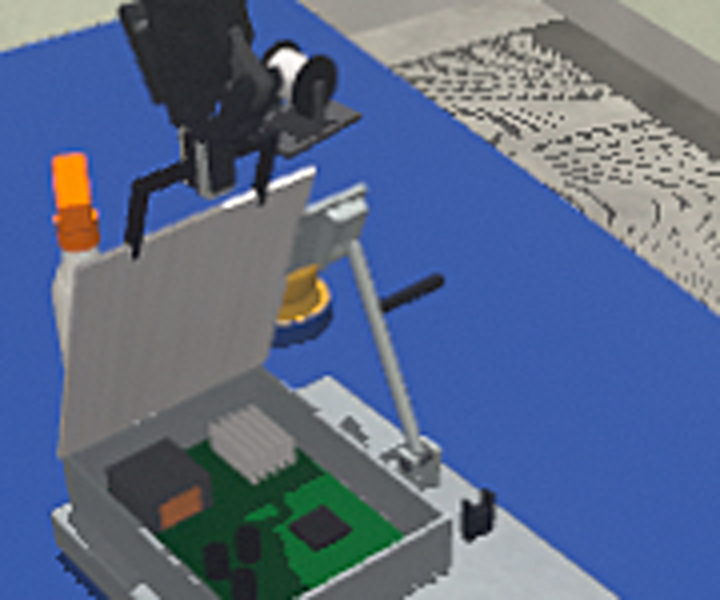

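```bash
python3 -m inch '[0.13,-1.17,-0.43,0, 0.13,-1.15,-0.5,0,0,0,0,0]' 0 40
python3 -m inch '[0.06,-0.55,-0.27,0,0,0,0,0]' 0 40
```

```text
t: 20.78
tcp_pos: [0.4828, 0.1213, 0.3039]
tool_rot: [-0.057, 0.998, -0.001, 0.001]
force: [5.5, -1.1, 2.0]
finger_gap: 0.101
t: 21.02
tcp_pos: [0.4834, 0.1169, 0.3018]
tool_rot: [-0.057, 0.998, 0.0, 0.001]
force: [5.2, 0.9, 3.8]
finger_gap: 0.097
```

```bash
python3 -m inch '[0.04,-0.3,-0.16,0,0,0,0,0]' 0 40
python3 -m inch '[0.04,-0.3,-0.16,0,0,0,0,0]' 0 40
python3 - <<'E'
from h import *
im,d=optics.snapshot('side');cv2.imwrite('pics/s10.png',cv2.resize(im[80:230,170:350,::-1],None,fx=4,fy=4,interpolation=cv2.INTER_CUBIC))
E
```

```text
t: 21.28
tcp_pos: [0.4837, 0.1143, 0.3004]
tool_rot: [-0.057, 0.998, 0.0, 0.001]
force: [4.8, 1.9, 5.2]
finger_gap: 0.097
t: 21.52
tcp_pos: [0.4841, 0.1113, 0.2989]
tool_rot: [-0.057, 0.998, 0.0, 0.001]
force: [5.0, 1.4, 5.6]
finger_gap: 0.1
```

View pics/s10.png

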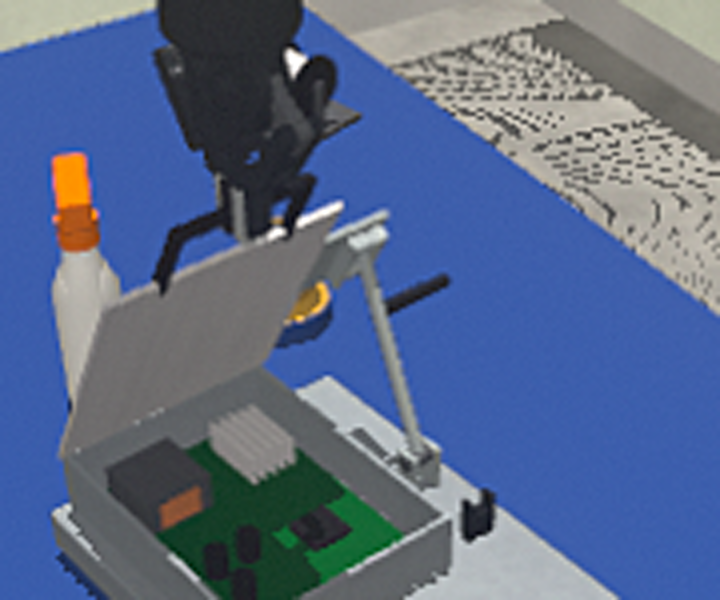

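Tip is in the slot (crop ~(370,245)) and sliding under ~5 N. Continue until a hard stop.

```bash
python3 -m inch '[0.03,-0.27,-0.16,0,0,0,0,0]' 0 40
python3 -m inch '[0.03,-0.27,-0.16,0,0,0,0,0]' 0 40
python3 -m inch '[0.03,-0.27,-0.16,0,0,0,0,0]' 0 40
```

```text
t: 21.82
tcp_pos: [0.4843, 0.1086, 0.2971]
tool_rot: [-0.057, 0.998, 0.0, 0.001]
force: [4.8, 1.5, 4.0]
finger_gap: 0.096
t: 22.08
tcp_pos: [0.4846, 0.106, 0.2957]
tool_rot: [-0.057, 0.998, 0.0, 0.001]
force: [3.8, 2.1, 5.8]
finger_gap: 0.097
t: 22.32
tcp_pos: [0.4847, 0.1048, 0.295]
tool_rot: [-0.057, 0.998, 0.002, 0.002]
force: [2.3, 6.4, 10.9]
finger_gap: 0.103
```

```bash
python3 -m inch '[0.03,-0.27,-0.16,0,0,0,0,0]' 0 40
python3 -m inch '[0.02,-0.2,-0.12,0,0,0,0,0]' 0 40
python3 - <<'E'
from h import *
im,d=optics.snapshot('side');cv2.imwrite('pics/s11.png',cv2.resize(im[80:230,170:350,::-1],None,fx=4,fy=4,interpolation=cv2.INTER_CUBIC))
E
```

```text
t: 22.58
tcp_pos: [0.4848, 0.1038, 0.2945]
tool_rot: [-0.056, 0.998, 0.004, 0.002]
force: [-0.1, 11.0, 17.4]
finger_gap: 0.101
t: 22.82
tcp_pos: [0.4849, 0.1032, 0.2941]
tool_rot: [-0.056, 0.998, 0.005, 0.002]
force: [-1.7, 16.7, 22.5]
finger_gap: 0.097
```

View pics/s11.png

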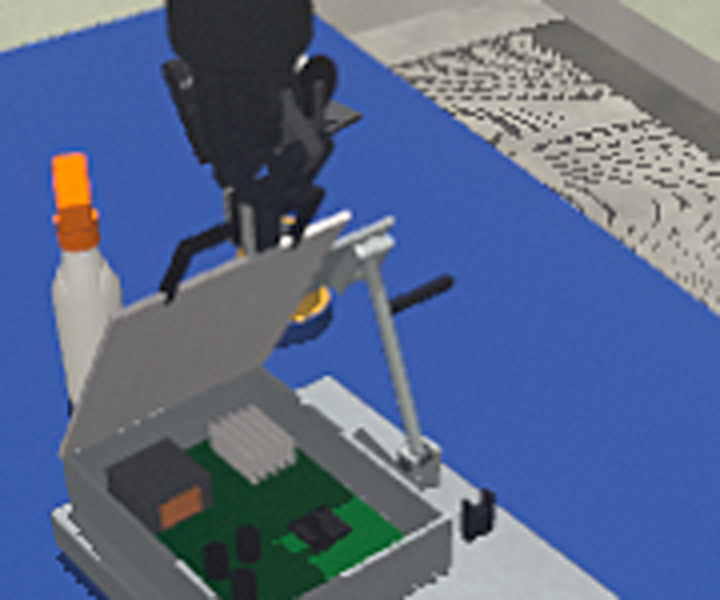

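```bash
python3 -m inch '[-0.03,0.3,0.18,0,-0.03,0.3,0.18,0,0,0,0,0]' 0 40
python3 -m inch '[0,0,0,0,0,0,0,0,0,0,0,0]' 35 40
python3 - <<'E'
from h import *
im,d=optics.snapshot('side');cv2.imwrite('pics/s12.png',cv2.resize(im[80:230,170:350,::-1],None,fx=4,fy=4,interpolation=cv2.INTER_CUBIC))
E
```

```text
t: 23.25
tcp_pos: [0.4846, 0.1054, 0.2954]
tool_rot: [-0.057, 0.998, 0.001, 0.002]
force: [3.9, 3.1, 7.0]
finger_gap: 0.098
t: 23.62
tcp_pos: [0.4826, 0.1044, 0.2933]
tool_rot: [-0.057, 0.998, -0.0, -0.002]
force: [-0.4, -0.1, 0.3]
finger_gap: 0.35
```

View pics/s12.png

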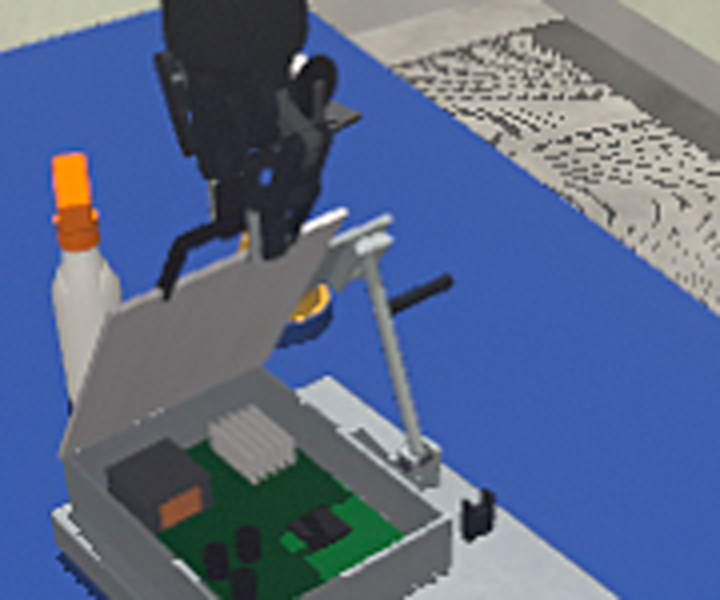

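```bash
python3 -m inch '[0,0,1,0,0,0,3,0,0,0,4,0,0,0,4,0,-2,-3,3,0,-2,-4,0,0,-2,-4,0,0,0,0,0,0,0,0,0,0]' 35 40
python3 - <<'E'
from rod import *
for n in ('side','top','wrist'):
    im,d=optics.snapshot(n);cv2.imwrite(f'pics/{n}13.png',im[:,:,::-1])
    if n=='side':cv2.imwrite('pics/s13.png',cv2.resize(im[110:210,200:320,::-1],None,fx=6,fy=6,interpolation=cv2.INTER_CUBIC))
for a in (1.90,1.95,2.0,2.04): print(a,((proj('side',uw([[115,20-r*np.cos(a),65+r*np.sin(a)] for r in (10,105,135,150)]+[[170,20-105*np.cos(a),65+105*np.sin(a)]],pose))-[200,110])*6+2.5).round(0).tolist())
for b in (.98,1.02,1.05,1.1):
    print(b,((proj('side',uw([[84,150-200*np.cos(b)+s*np.sin(b),85+200*np.sin(b)+s*np.cos(b)] for s in (0,4)]+[[x,150-240*np.cos(b)+4*np.sin(b),85+240*np.sin(b)+4*np.cos(b)] for x in (-45,45)],pose))-[200,110])*6+2.5).round(0).tolist())
E
```

```text
t: 24.8
tcp_pos: [0.424, -0.005, 0.4446]
tool_rot: [-0.057, 0.998, 0.0, 0.001]
force: [-0.9, 1.2, 0.2]
finger_gap: 0.348
1.9 [[444.0, 488.0], [400.0, 292.0], [386.0, 227.0], [378.0, 194.0], [498.0, 247.0]]
1.95 [[444.0, 488.0], [393.0, 290.0], [377.0, 225.0], [368.0, 192.0], [490.0, 245.0]]
2.0 [[443.0, 488.0], [386.0, 289.0], [368.0, 224.0], [358.0, 191.0], [483.0, 244.0]]
2.04 [[443.0, 488.0], [381.0, 289.0], [361.0, 224.0], [351.0, 191.0], [478.0, 244.0]]
0.98 [[363.0, 160.0], [357.0, 152.0], [114.0, 220.0], [311.0, 137.0]]
1.02 [[352.0, 144.0], [347.0, 136.0], [101.0, 199.0], [298.0, 116.0]]
1.05 [[344.0, 132.0], [339.0, 124.0], [90.0, 183.0], [288.0, 102.0]]
1.1 [[331.0, 113.0], [325.0, 105.0], [73.0, 158.0], [271.0, 78.0]]
```

View pics/s13.png

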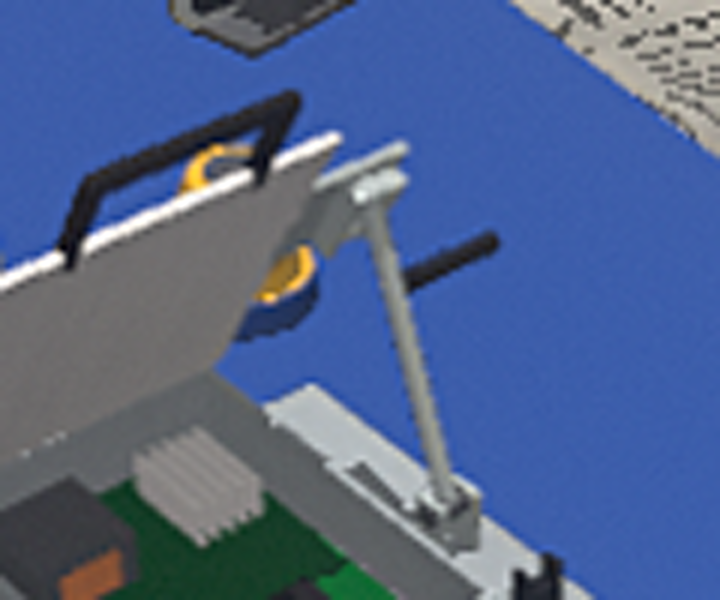

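View pics/top13.png

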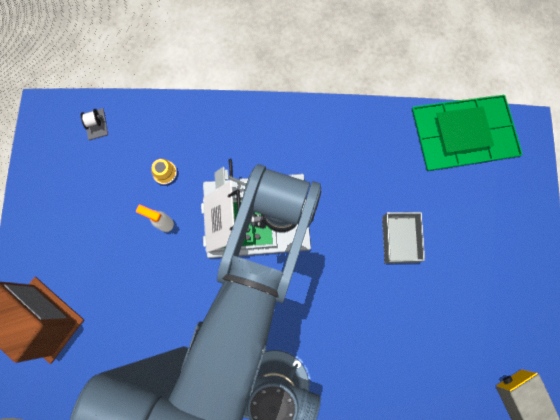

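```bash
python3 -m inch '[0,0,0,0,0,0,0,0]'; python3 - <<'E'
from station import job
print(job.sign_off())
E
```

```text
t: 25.2
tcp_pos: [0.424, -0.0047, 0.444]
tool_rot: [-0.058, 0.998, 0.0, -0.0]
force: [-0.6, -0.1, -0.4]
finger_gap: 0.354
the job is handed in; nothing more can be done
None
```

The cover is propped open on the rod and released, and I handed the job in at about 25 s; no verdict was reported.

- **Cover open:** I lifted it by the handle past upright and let go. It settled at the back stop, at about 1.75 rad.
- **Rod up:** I swung it by its cross-handle to about 2.03 rad. The image estimates ranged from 2.02 to 2.05.
- **Cover down:** I brought it down over the rod until the tip went into the slot. I then pressed until the force rose from about 6 N, while the tip was sliding, to about 28 N against the end wall. After that I backed off, let go and moved clear.

**Last checks:**
- The side picture matched a cover angle of about 1.05 rad and a rod angle of about 1.95 rad.
- The spray bottle, bin and tip cleaner looked unmoved in the top view.
- The wrist force was near zero.

**Disagreements:**
- The wrist position under full press suggested a cover angle of about 1.02 rad, slightly lower than the picture.
- The handle came back about 2 mm as I eased the press, which I took to be give under load.
- The tip's distance from the slot end was not measured directly, because the ear hides it. I inferred that it is seated from the angles and the hard stop.

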